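Close a glued joint with the sliding arm of the F-clamp

TASK

Two pairs of wooden sticks are being glued up in two F-clamps lying on the table, and one of them still stands open: there, push the end of the front stick (next to the sliding arm) with the fingertips until it lies flush with the rear stick, and then push the clamp's sliding arm up gently until its pad has shut both sticks together against the fixed jaw. Take the hand away and leave the arm resting on the sticks. Do not lift anything or shove the clamp along the table, and leave the set clamp with its sticks, the glue bottle, square, pencil and dowel alone.

Things in the scene. Friction and masses are not known exactly. Their poses are not given: they have to be found in the camera images.
- open_clamp: F-clamp, steel, loose, lying flat, 81 x 304 mm, 23 mm high, 0.9 kg: the one whose arm stands off its sticks. Origin: on the table under the middle of its outline. y runs along the bar to the handle end (towards the robot), x to the bar's side, z up. Bar at x = 30 to 36 mm, y = -152 to 108 mm; fixed jaw at y = -151 to -133 mm, its 20 mm pad facing +y at y = -124 mm.
- open_clamp_arm (a joint): Sliding arm of the open clamp: grows (m) as the arm slides towards the fixed jaw (clamp -y), range -0.05 to 0.05; no spring, stays where left; slides with 2 to 4 N (handle drags on the table); the whole clamp shifts at 6 to 10 N. At 0 the pad face lies at clamp y = -38 mm and the arm's back at y = +18 mm. About 0.026 when both sticks are shut against the fixed jaw.
- open_clamp_pad (a point): Centre of the face of the arm's pad (20 mm across, 12 mm above the table, clamp x = -29 mm), facing the front stick; axes as the clamp's.
- open_clamp_push (a point): Centre of the free back face of the sliding crossbar, 12 mm above the table, to be pushed along clamp -y by down-pointing fingertips. Axes as the clamp's. The crossbar is 1 to 22 mm above the table. Free width here 40 mm: the screw and, 50 to 134 mm behind the face, the wooden handle (23 mm thick) lie from 22 mm on the -x side, the bar's slider 20 mm off on the +x side.
- open_clamp_rear: Rear stick of the open clamp, plain wood, 100 x 30 x 30 mm, 58 g, loose, lying against the fixed jaw's pad. Origin: centre of its underside; x along its length, y across the joint towards the front stick, parallel to the clamp's axes.
- open_clamp_front: Front stick of the open clamp, same size and axes, loose, a few mm clear of the rear stick and with its -x end (the end away from the bar) proud of the rear stick's by 8 to 17 mm. Flush when its x in the rear stick's frame is 0; the joint is shut when its y there is 30 mm.
- set_clamp: The other F-clamp, same make, same axes, already closed on its two sticks; to be left alone. It lies beside the open one, on either side of it.
- set_clamp_arm (a joint): Sliding arm of the clamp that is set (same meaning); must not be moved.
- set_clamp_rear: Rear stick in the set clamp, 100 x 30 x 30 mm; leave alone.
- set_clamp_front: Front stick in the set clamp, 100 x 30 x 30 mm; leave alone.
- glue_bottle: White glue bottle, 63 mm across, 198 mm high, upright to the right behind the clamps; origin at the centre of its foot. Leave alone.
- try_square: Try square with wooden stock, 115 x 174 x 18 mm, lying to the right; leave alone.
- pencil: Carpenter's pencil, 157 x 12 x 9 mm, lying in front to the right; leave alone.
- dowel_1: Short wooden dowel, 70 mm long, 10 mm thick, lying farther to the right; leave alone.
Not all that is in view belongs to the job. Leave any orange look-alike of the open_clamp_front alone.

How it is judged:
On the way, in this order (a step that is already met when the one before it is completed fails the run):
1. the stick ends are flush while the clamp arm still stands off the front stick (x of open_clamp_front in the frame of open_clamp_rear between -0.004 and 0.004 m and y of open_clamp_pad in the frame of open_clamp_front above 0.0195 m), for 0.2 s.
2. the arm's pad has brought both sticks together against the fixed jaw (y of open_clamp_pad in the frame of open_clamp_front below 0.0175 m and y of open_clamp_front in the frame of open_clamp_rear between 0.027 and 0.0325 m and y of open_clamp_rear in the frame of open_clamp below -0.1065 m and angle between the y axis of open_clamp_front and the y axis of open_clamp_rear, either way round below 0.05 rad), for 0.2 s.
At the end, for the whole second after the job is handed in: In the open clamp the two sticks lie flat and still on the table, ends flush within 5 mm (within 4 mm before the arm is slid up), the joint between them, the gap to the fixed jaw and the gap to the sliding arm's pad each under 2.5 mm, sticks parallel within 0.05 rad (all of step 2 and x of open_clamp_front in the frame of open_clamp_rear between -0.005 and 0.005 m and angle between each of open_clamp_front, open_clamp_rear's own z axis and vertical below 0.06 rad and height (world z) of each of open_clamp_front, open_clamp_rear below 0.006 m and linear speed of each of open_clamp_front, open_clamp_rear, open_clamp below 0.01 m/s); the robot touches nothing.
It fails at once if the open clamp is shoved more than 15 mm along the table (distance of open_clamp from where it was at the start of the episode above 0.015 m).
It fails at once if the open clamp or a stick in it is pressed with more than 25 N (contact force between the fingers and open_clamp above 25 N or contact force between the fingers and open_clamp_front above 25 N or contact force between the fingers and open_clamp_rear above 25 N).
It fails at once if the open clamp or one of its sticks is lifted (height (world z) of any of open_clamp, open_clamp_front, open_clamp_rear above 0.012 m).
It fails at once if the set clamp or its sticks are moved more than 5 mm, or its arm is slid (distance of any of set_clamp, set_clamp_rear, set_clamp_front from where it was at the start of the episode above 0.005 m or value of joint set_clamp_arm below 0.022 m).
It fails at once if the glue bottle, square, pencil or dowel is moved more than 10 mm (distance of any of glue_bottle, try_square, pencil, dowel_1 from where it was at the start of the episode above 0.01 m).
It also fails if it takes over 45 s, if anything falls off the work surface, if the arm or the gripper's body presses on something with over 40 N, if the wrist force passes 120 N, or if a joint passes its speed limit or range.

ROBOT

A 6-joint arm with a two-finger parallel gripper is mounted at the origin on a cart in front of the work surface, level with it; the furniture and walls round the work are solid. World frame = base frame: x ahead of the robot, y to its left, z up, the work surface at z = 0. Lengths are in m, angles in rad, forces in N, time in s.
With the tool pointing down it reaches from about 0.425 to 0.95 m from the base axis. Payload 14.7 kg.
Tool frame: the origin (TCP) lies midway between the tips of the shut fingers; the grasp point (between the pads) lies 19 mm behind it; z points along the fingers, y is the line along which they close (so a half turn about z gives the same grasp; the last joint's range is limited). The gripper opens to 85 mm and grips with 20 to 120 N. Pads are 22 mm wide; open, the fingers measure 114 mm over their backs; the gripper's body (76 mm by 85 mm) begins 54 mm behind the grasp point. The pads swing forward as they close: fully open they stand 13 mm farther back than shut.
Start: joints at [-1.385, 0.48, 1.596, -0, 1.065, -0.047], TCP at [0.15, -0.632, 0.231] pointing down, gripper open.
Joint ranges: [-2.75, 2.75], [-0.82, 2.05], [0.23, 2.67], [-1.56, 4.7], [0.09, 2.69], [-2.92, 2.92]. Speed limits (rad/s): [1.89, 1.89, 2.39, 3.01, 3.01, 3.01].

INTERFACE

Orientations are given as a 3x3 rotation matrix whose columns are the frame's x, y, z axes.
In Python, from bench import bot gives the robot as it stands.
- The arm moves only by the shell command python3 -m crank 'ROWS'. ROWS is JSON, a list of rows, each a list of 7 numbers: the opening, from 0 (shut) to 1 (fully open), then the shift along the world's x, y, z in mm, then the turn, a rotation vector about the world's x, y, z in rad. In form: [[claw, tx, ty, tz, wx, wy, wz], ...]. A call has 1 to 8 rows; each row shifts and turns the commanded pose from where the row before left it; what a row does not reach is not made up. A row lasts 1/8 s, in which the tool goes at most 62.5 mm and 10.7 degrees, less where a joint would pass 70% of its speed; a pose out of reach is approached as far as the arm can. A call is refused whole if a number of a shift passes 62.5 or a number of a turn 0.188, either way. A call with a gripper value outside its range is refused whole. The fingers move at their own pace and stop on an object; the grip force is fixed at half the most. Time passes only in rows, so rows that do not move let the fingers close. It gives the time, the measured TCP pose, the force, the opening and the grip force at its end, in the units of the state.
- bot.read_state(): the state, without advancing time (a new reading comes with each control period).
- bot.read_camera(name): name is "scene" or "top" or "wrist"; returns the picture (420x560x3 uint8, red, green, blue); there is no depth.
- bot.camera_model(name): a dict with "fx", "fy", "cx", "cy" (pixels), "R" (3x3) and "t" (3): a world point X has camera coordinates R X + t. Camera axes: x right, y down, z forward; pixel columns grow to the right and rows downward; lengths in m; the calibration is good to about 2 mm. A picture is of the moment at which its call begins: read the wrist's pose just before it. camera_model takes no time and is no camera call; for the wrist camera it gives the pose at the moment of the call.
- bot.hand_in(): hands the job in; it is judged then, once.
The state is a dict: "time": time; "joint_pos": joint angles; "dq": joint speeds; "joint_efforts": joint torques, N m; "ee_pos": TCP position; "orientation": TCP orientation; "contact_force": force on the tool from outside, world axes, zero at the start; "torque": the same for the moment, N m; "grip_width": finger opening in m; "finger_force": force on a finger pad.
Only numpy, scipy, OpenCV 4.12 (cv2) and the standard library are available. Lean on these libraries where they do the work, as an engineer would, in place of code of your own. Each camera call takes 0.05 s, during which the arm holds its last target. There are 200 camera calls.

## Working session

There is one attempt and no reset: what is moved stays moved. The work goes in short steps, Python scripts to look and compute and a shell command to move; the robot and the scene stay as the last step left them, time stands still between calls to the robot, and variables do not carry over. Pictures are saved under pics/ and viewed, at most 10 in all, crops included, and the job is handed in when it is done.

```bash
mkdir -p pics
cat > h.py <<'E'
import numpy as np,cv2
from bench import bot
def ray(m,u,v,z):
    R=np.array(m["R"]);t=np.array(m["t"]);c=-R.T@t
    d=R.T@np.array([(u-m["cx"])/m["fx"],(v-m["cy"])/m["fy"],1])
    return c+d*(z-c[2])/d[2]
def proj(m,X):
    p=np.array(m["R"])@np.array(X)+np.array(m["t"]);return p[:2]/p[2]*[m["fx"],m["fy"]]+[m["cx"],m["cy"]]
E
python3 - <<'E'
from h import *
for n in("top","scene"):
    im=bot.read_camera(n);np.save(f"pics/{n}.npy",im);cv2.imwrite(f"pics/{n}0.png",im[:,:,::-1])
    m=bot.camera_model(n);print(n,m["fx"],-np.array(m["R"]).T@np.array(m["t"]))
s=bot.read_state();print(s["time"],s["ee_pos"],s["orientation"],s["contact_force"],s["grip_width"])
E
```

```text
top 404.34850929267486 [ 0.27837075 -0.35898747  1.00781712]
scene 459.64081826682286 [ 0.11135964 -0.90643341  0.73413859]
0.1 [ 0.14992391 -0.63208753  0.23074173] [[ 9.73027004e-01  2.30691174e-01 -1.76911662e-04]
 [ 2.30691229e-01 -9.73026406e-01  1.08201997e-03]
 [ 7.74727379e-05 -1.09364662e-03 -9.99999399e-01]] [ 0.04554993  0.38774679 -0.02887454] 0.0856500420543468
```

View pics/top0.png

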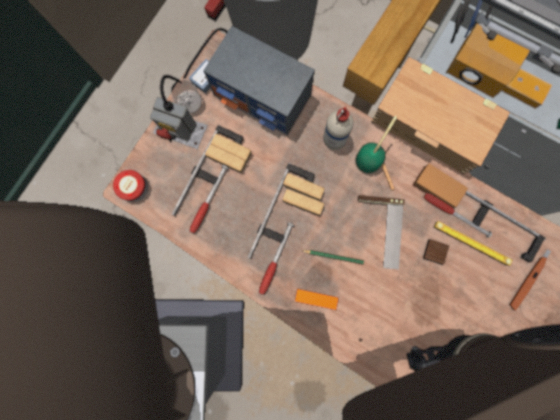

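View pics/scene0.png

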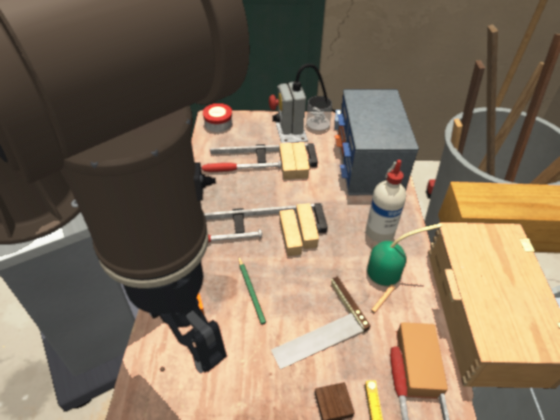

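Candidates for the open clamp and front stick:
- The clamp at top (270,235), whose arm stands well off sticks at (303,187) and (303,203). Front stick is (303,203).
- The clamp at (208,175), which has sticks at (230,150) that look closed. This should be the set clamp.
- The orange block at (317,299), a look-alike to leave alone.

I choose the first and check it in a close crop.

Run:
```python
from h import *
im=np.load("pics/top.npy");c=im[155:305,170:350]
c=cv2.resize(c,None,fx=4,fy=4,interpolation=cv2.INTER_CUBIC);cv2.imwrite("pics/c1.png",c[:,:,::-1])
m=bot.camera_model("top")
for u,v in[(299,172),(290,172),(252,255),(303,187),(303,203),(262,290),(303,203)]:print(u,v,ray(m,u,v,.02).round(3))
```

```text
299 172 [ 0.527 -0.382  0.02 ]
290 172 [ 0.527 -0.359  0.02 ]
252 255 [ 0.319 -0.269  0.02 ]
303 187 [ 0.489 -0.392  0.02 ]
303 203 [ 0.448 -0.392  0.02 ]
262 290 [ 0.236 -0.295  0.02 ]
303 203 [ 0.448 -0.392  0.02 ]
```

View pics/c1.png

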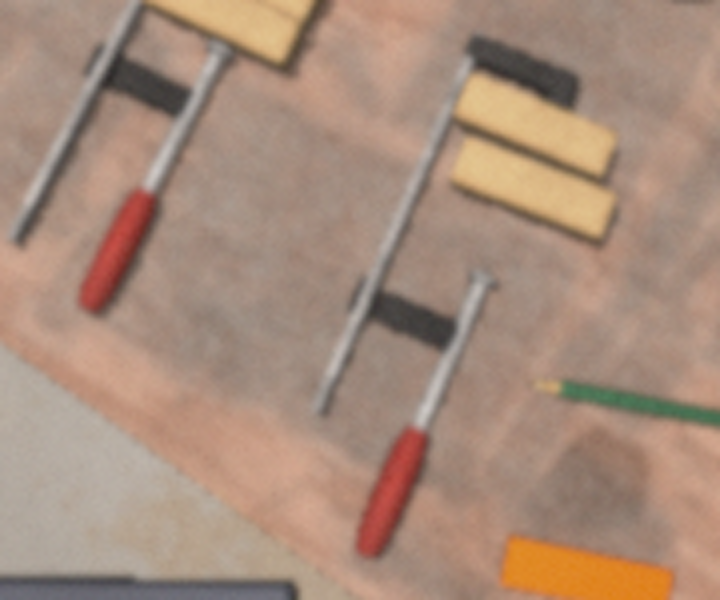

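Top crop: the arm's pad at crop (483,270) stands clear of the front stick. The front stick's right end at (607,218) is proud of the rear stick's at (610,152). The left-hand clamp's pad is on its sticks, so it is set, and the orange block is at crop (587,570). So the choice holds. Next I bring the wrist camera over it.

```bash
python3 -m crank '[[0,50,32,0,0,0,0.187],[0,50,32,0,0,0,0.187],[0,50,32,0,0,0,0.187],[0,50,32,0,0,0,0.187],[0,50,32,0,0,0,0.187],[0,0,0,0,0,0,0],[0,0,0,0,0,0,0]]'
python3 - <<'E'
from h import *
m=bot.camera_model("wrist");im=bot.read_camera("wrist");np.save("pics/w1.npy",im);cv2.imwrite("pics/w1.png",im[:,:,::-1])
import pickle;pickle.dump(m,open("pics/w1.pkl","wb"))
E
```

```text
time: 0.98
ee_pos: [0.3999, -0.4723, 0.231]
orientation: [[0.392, 0.92, -0.001], [0.92, -0.392, 0.0], [-0.0, -0.001, -1.0]]
contact_force: [0.3, -0.4, -0.2]
grip_width: 0.0001
finger_force: 0.0
```

View pics/w1.png

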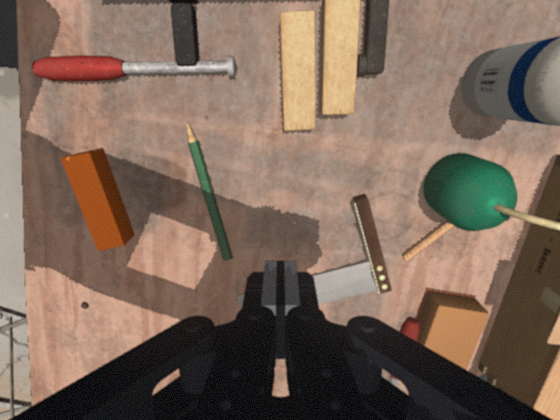

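Wrist view: the front stick's -x end is at (285,130)–(315,128) and its far end at (281,12)–(314,11). The rear stick's end is at (322,113)–(354,114), the pad at (232,67) and the crossbar at (185,35). The orange look-alike is at (98,198).

Run:
```python
from h import *;import pickle
m=pickle.load(open("pics/w1.pkl","rb"))
print("cam",-np.array(m["R"]).T@np.array(m["t"]))
for n,u,v,z in[("Fa",285,130,.03),("Fb",315,128,.03),("Fc",281,12,.03),("Fd",314,11,.03),("Ra",323,113,.03),("Rb",354,114,.03),("Rc",360,2,.03),("padbot",234,77,.012),("padtop",234,57,.012),("cb_back",174,35,.022),("cb_backend",178,64,.022),("cb_front",194,35,.022),("handleend",35,68,.012),("jawend",371,73,.022)]:
  print(n,ray(m,u,v,z).round(4))
im=np.load("pics/w1.npy").astype(int)
print("row60",[(u,im[60,u].tolist()) for u in range(274,370,3)])
c=cv2.resize(im[0:150,160:400].astype(np.uint8),None,fx=3,fy=3,interpolation=cv2.INTER_CUBIC);cv2.imwrite("pics/c2.png",c[:,:,::-1])
```

```text
cam [ 0.43042483 -0.39994004  0.37353305]
Fa [ 0.4207 -0.4343  0.03  ]
Fb [ 0.4473 -0.4436  0.03  ]
Fc [ 0.4559 -0.3419  0.03  ]
Fd [ 0.4821 -0.3523  0.03  ]
Ra [ 0.459  -0.4338  0.03  ]
Rb [ 0.485  -0.4459  0.03  ]
Rc [ 0.5203 -0.3612  0.03  ]
padbot [ 0.395 -0.372  0.012]
padtop [ 0.4025 -0.3562  0.012 ]
cb_back [ 0.362  -0.3202  0.022 ]
cb_backend [ 0.354  -0.3428  0.022 ]
cb_front [ 0.3784 -0.3271  0.022 ]
handleend [ 0.2269 -0.2917  0.012 ]
jawend [ 0.5127 -0.4187  0.022 ]
row60 [(274, [169, 142, 127]), (277, [180, 149, 131]), (280, [118, 98, 84]), (283, [218, 175, 123]), (286, [224, 189, 139]), (289, [227, 192, 141]), (292, [228, 194, 143]), (295, [228, 193, 142]), (298, [224, 187, 135]), (301, [221, 183, 132]), (304, [228, 196, 142]), (307, [231, 201, 148]), (310, [231, 201, 148]), (313, [230, 194, 142]), (316, [158, 138, 119]), (319, [108, 92, 79]), (322, [98, 83, 59]), (325, [218, 177, 126]), (328, [227, 192, 140]), (331, [229, 196, 144]), (334, [225, 191, 138]), (337, [227, 191, 139]), (340, [223, 188, 136]), (343, [225, 191, 140]), (346, [223, 192, 139]), (349, [222, 186, 135]), (352, [223, 186, 136]), (355, [221, 185, 134]), (358, [64, 55, 42]), (361, [82, 77, 71]), (364, [88, 81, 71]), (367, [75, 66, 57])]
```

View pics/c2.png

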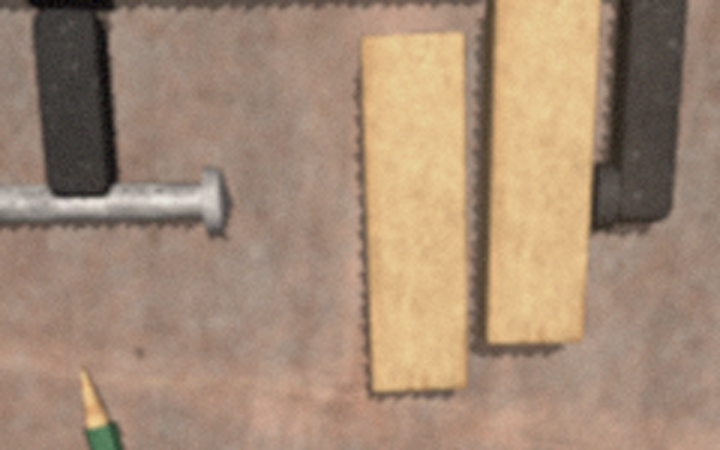

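```bash
python3 -m crank '[[0,12,5,-30,0,0,0.028],[0,12,5,-50,0,0,0],[0,0,0,-55,0,0,0],[0,0,0,-55,0,0,0],[0,0,0,-29,0,0,0],[0,0,0,0,0,0,0]]'
cat > look.py <<'E'
from h import *;import sys,pickle
n=sys.argv[1];m=bot.camera_model("wrist");im=bot.read_camera("wrist");np.save(f"pics/{n}.npy",im);pickle.dump(m,open(f"pics/{n}.pkl","wb"))
cv2.imwrite(f"pics/{n}.png",im[:,:,::-1])
hsv=cv2.cvtColor(im,cv2.COLOR_RGB2HSV)
k=((hsv[...,0]>13)&(hsv[...,0]<24)&(hsv[...,1]>70)&(hsv[...,2]>185)).astype(np.uint8)
k=cv2.morphologyEx(k,cv2.MORPH_OPEN,np.ones((5,5)))
cs,_=cv2.findContours(k,cv2.RETR_EXTERNAL,cv2.CHAIN_APPROX_NONE)
cx=np.array([.3665,.930]);cy=np.array([-.930,.3665])
for c in cs:
    if cv2.contourArea(c)<800:continue
    W=np.array([ray(m,u,v,.03)[:2] for u,v in c[:,0]])
    P=(np.c_[W@cx,W@cy]*1000).astype(np.float32)
    r=cv2.minAreaRect(P);print("px",c[:,0].min(0),c[:,0].max(0),"rect mm",np.round(r[0],1),np.round(r[1],1),round(r[2],2),"corners",cv2.boxPoints(r).round(1).tolist())
E
python3 look.py w2
```

```text
time: 1.78
ee_pos: [0.4217, -0.4621, 0.0102]
orientation: [[0.369, 0.93, -0.003], [0.93, -0.369, 0.003], [0.002, -0.004, -1.0]]
contact_force: [0.2, 0.1, 0.5]
grip_width: -0.0002
finger_force: 0.0
px [348   0] [457 205] rect mm [-203.3 -600.2] [28.9 65.1] 89.37 corners [[-236.0, -614.2999877929688], [-170.89999389648438, -615.0], [-170.60000610351562, -586.2000122070312], [-235.6999969482422, -585.5]]
px [239   0] [333 240] rect mm [-209.9 -563.7] [78.5 28.7] 0.47 corners [[-249.3000030517578, -549.7000122070312], [-249.10000610351562, -578.4000244140625], [-170.5, -577.7000122070312], [-170.8000030517578, -549.0999755859375]]
```

View pics/w2.png

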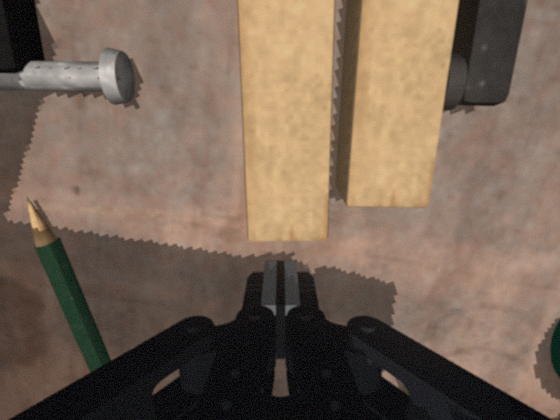

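Wrist view: the shut fingertips at (282,290) lie in line with the front stick's end at (247–328,240). It is about 13.3 mm proud of the rear stick's end at (348–432,205), and both are parallel. I push along clamp +x.

```bash
python3 -m crank '[[0,3.5,3,0,0,0,0],[0,1.5,3.7,0,0,0,0],[0,1.5,3.7,0,0,0,0],[0,1.5,3.7,0,0,0,0],[0,1.5,3.7,0,0,0,0],[0,1.1,2.8,0,0,0,0],[0,0,0,0,0,0,0]]'
python3 look.py w3
```

```text
time: 2.7
ee_pos: [0.4346, -0.4415, 0.0122]
orientation: [[0.366, 0.931, -0.0], [0.931, -0.366, 0.0], [0.0, -0.0, -1.0]]
contact_force: [0.0, -0.0, -0.4]
grip_width: -0.0001
finger_force: 0.0
px [332   0] [442 263] rect mm [-191.  -600.4] [28.8 89.5] 89.14 corners [[-235.89999389648438, -614.0999755859375], [-146.5, -615.5], [-146.0, -586.7000122070312], [-235.5, -585.2999877929688]]
px [228   0] [320 272] rect mm [-193.1 -563.8] [93.1 28.7] 0.07 corners [[-239.60000610351562, -549.5], [-239.60000610351562, -578.2000122070312], [-146.5, -578.0999755859375], [-146.60000610351562, -549.4000244140625]]
```

```bash
python3 -m crank '[[0,0.5,1.2,0,0,0,0],[0,0.5,1.3,0,0,0,0],[0,0.4,1.1,0,0,0,0],[0,0,0,0,0,0,0],[0,0,0,0,0,0,0]]'
python3 look.py w4
```

```text
time: 3.38
ee_pos: [0.436, -0.4383, 0.0123]
orientation: [[0.366, 0.931, 0.0], [0.931, -0.366, -0.0], [-0.0, 0.0, -1.0]]
contact_force: [0.3, 0.5, -0.0]
grip_width: -0.0004
finger_force: 0.0
px [332   0] [442 271] rect mm [-189.2 -600.4] [28.9 92.9] 89.24 corners [[-235.89999389648438, -614.2000122070312], [-142.89999389648438, -615.4000244140625], [-142.5, -586.5999755859375], [-235.5, -585.2999877929688]]
px [228   0] [320 273] rect mm [-189.8 -563.8] [93.5 28.7] 0.06 corners [[-236.5, -549.5], [-236.5, -578.2000122070312], [-143.0, -578.0999755859375], [-143.0, -549.4000244140625]]
```

Flush within about 1 mm and still parallel. Now I back off, lift and go behind the crossbar. From the measured pad, bar and jaw, the push point is at about clamp-frame x -0.160 with the back face at y -0.451. That puts the TCP start at about (0.333, -0.303).

```bash
python3 -m crank '[[0,-2.7,-7,0,0,0,0],[0,-2.7,-7,0,0,0,0],[0,0,0,50,0,0,0],[0,0,0,50,0,0,0],[0,-32.5,49.6,0,0,0,0],[0,-32.5,49.6,0,0,0,0],[0,-32.5,49.6,0,0,0,0],[0,0,0,-30,0,0,0]]'
python3 -m crank '[[0,0,0,0,0,0,0],[0,0,0,0,0,0,0]]'
python3 look.py w5
python3 - <<'E'
from h import *
im=bot.read_camera("top");cv2.imwrite("pics/t5.png",cv2.resize(im[155:305,170:350],None,fx=3,fy=3,interpolation=cv2.INTER_CUBIC)[:,:,::-1])
E
```

```text
time: 4.42
ee_pos: [0.3312, -0.3012, 0.0837]
orientation: [[0.366, 0.931, 0.0], [0.931, -0.366, -0.001], [-0.0, 0.001, -1.0]]
contact_force: [1.5, -1.7, -0.1]
grip_width: 0.0
finger_force: 0.0
time: 4.68
ee_pos: [0.3336, -0.3044, 0.0828]
orientation: [[0.367, 0.93, 0.0], [0.93, -0.367, -0.0], [-0.0, 0.001, -1.0]]
contact_force: [-0.3, 0.0, 0.2]
grip_width: 0.0
finger_force: 0.0
px [534 252] [559 339] rect mm [-206.2 -587. ] [63.8 15.7] 13.56 corners [[-239.0, -586.9000244140625], [-235.3000030517578, -602.2000122070312], [-173.3000030517578, -587.2000122070312], [-177.0, -571.9000244140625]]
px [478 194] [556 341] rect mm [-187.3 -563.4] [99.1 29.1] 0.08 corners [[-236.89999389648438, -548.9000244140625], [-236.89999389648438, -578.0], [-137.8000030517578, -577.9000244140625], [-137.8000030517578, -548.7999877929688]]
```

View pics/w5.png

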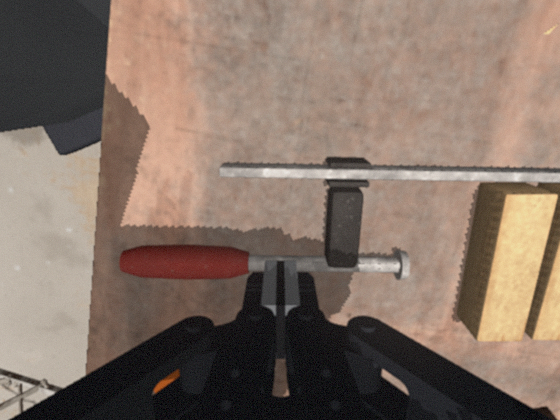

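Wrist view: the crossbar's back edge is at u≈328 between the slider (v 187) and the screw (v 256). The handle spans (120–248, 262), and the fingertips at (281,270) are above the table.

Run:
```python
from h import *;import pickle
m=pickle.load(open("pics/w5.pkl","rb"))
cx=np.array([.3665,.930]);cy=np.array([-.930,.3665])
for n,u,v,z in[("cbslider",328,187,.022),("cbscrew",328,256,.018),("cbfront",362,210,.022),("handletop",200,246,.013),("pad",410,264,.012),("barA",222,170,.016),("screwtop",300,256,.014)]:
  p=ray(m,u,v,z)[:2];print(n,(p*1000).round(1),round(1e3*p@cx,1),round(1e3*p@cy,1))
s=bot.read_state();p=np.array(s["ee_pos"])[:2];print("tcp",p@cx,p@cy)
print(proj(m,[*p,.012]))
```

```text
cbslider [ 368.5 -291.3] -135.9 -449.5
cbscrew [ 353.9 -335.1] -182.0 -451.9
cbfront [ 382.7 -312.1] -150.0 -470.3
handletop [ 279.5 -300.9] -177.4 -370.2
pad [ 401.8 -363.4] -190.7 -506.8
barA [ 313.8 -260.4] -127.1 -387.3
screwtop [ 336.9 -330.5] -183.9 -434.4
tcp -0.1607903382114621 -0.42187932323141036
[280.52879021 221.23146925]
```

```bash
python3 -m crank '[[0,0.7,1.9,-30,0,0,0],[0,0,0,-30,0,0,0],[0,0,0,-11,0,0,0],[0,0,0,0,0,0,0],[0,3.7,-1.5,0,0,0,0],[0,3.7,-1.5,0,0,0,0],[0,2.8,-1.1,0,0,0,0],[0,0,0,0,0,0,0]]'
python3 -m crank '[[0,3.7,-1.5,0,0,0,0],[0,3.7,-1.5,0,0,0,0],[0,3.7,-1.5,0,0,0,0],[0,3.7,-1.5,0,0,0,0]]'
python3 look.py w6
```

```text
time: 5.78
ee_pos: [0.3444, -0.3059, 0.0116]
orientation: [[0.366, 0.931, 0.001], [0.931, -0.366, -0.001], [-0.0, 0.001, -1.0]]
contact_force: [-0.5, -0.6, 0.2]
grip_width: -0.0001
finger_force: 0.0
time: 6.28
ee_pos: [0.3587, -0.3114, 0.0112]
orientation: [[0.366, 0.931, -0.001], [0.931, -0.366, 0.001], [0.0, -0.001, -1.0]]
contact_force: [-2.9, 0.7, 0.2]
grip_width: -0.0001
finger_force: 1.7
px [515 253] [559 419] rect mm [-180.3 -553. ] [84.1 18.6] 13.54 corners [[-223.3000030517578, -553.7999877929688], [-219.0, -571.9000244140625], [-137.1999969482422, -552.2000122070312], [-141.5, -534.0999755859375]]
```

View pics/w6.png

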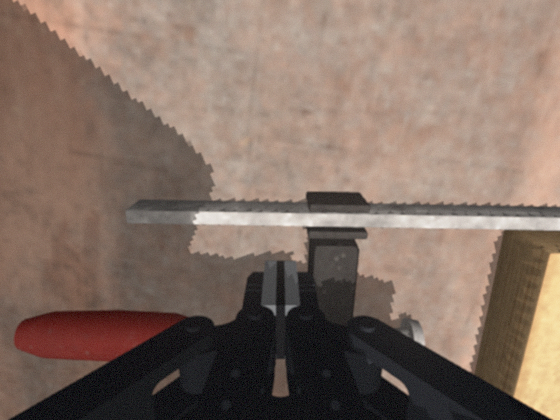

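Wrist view: the fingertips touch the crossbar's back at (308,260), the force is about 3 N, and the arm is sliding. The pad at (423,335) is still clear of the front stick (u≈495).

```bash
python3 - <<'E'
from h import *;import pickle
m=pickle.load(open("pics/w6.pkl","rb"))
cy=np.array([-.930,.3665])
for n,u,v,z in[("back",308,241,.022),("pad",424,335,.012),("bar end",130,210,.016),("stickface",500,245,.03)]:
  p=ray(m,u,v,z)[:2];print(n,round(1e3*p@cy,1),(p*1000).round(1))
E
python3 -m crank '[[0,3.7,-1.5,0,0,0,0],[0,3.7,-1.5,0,0,0,0],[0,3.7,-1.5,0,0,0,0],[0,3.7,-1.5,0,0,0,0]]'
```

```text
back -458.4 [ 376.7 -295.1]
pad -514.7 [ 410. -364.]
bar end -386.9 [ 314.1 -258.8]
stickface -529.5 [ 443.5 -319.4]
time: 6.82
ee_pos: [0.3739, -0.3178, 0.0113]
orientation: [[0.366, 0.931, 0.0], [0.931, -0.366, -0.0], [-0.0, 0.0, -1.0]]
contact_force: [-2.1, 1.0, -0.1]
grip_width: -0.0002
finger_force: 1.1
```

```bash
python3 -m crank '[[0,3.7,-1.5,0,0,0,0],[0,3.7,-1.5,0,0,0,0],[0,3.7,-1.5,0,0,0,0],[0,3.7,-1.5,0,0,0,0]]'
python3 -m crank '[[0,1.9,-0.7,0,0,0,0],[0,1.9,-0.7,0,0,0,0]]'
python3 look.py w7
python3 - <<'E'
from h import *
im=bot.read_camera("top");cv2.imwrite("pics/t7.png",cv2.resize(im[155:305,170:350],None,fx=4,fy=4,interpolation=cv2.INTER_CUBIC)[:,:,::-1])
E
```

```text
time: 7.32
ee_pos: [0.3886, -0.3238, 0.0113]
orientation: [[0.366, 0.931, 0.0], [0.931, -0.366, -0.0], [-0.0, 0.0, -1.0]]
contact_force: [-2.2, 1.9, -1.0]
grip_width: -0.0001
finger_force: 1.1
time: 7.58
ee_pos: [0.3922, -0.325, 0.0113]
orientation: [[0.366, 0.931, -0.0], [0.931, -0.366, 0.0], [0.0, -0.0, -1.0]]
contact_force: [-2.9, 0.7, 0.1]
grip_width: 0.0
finger_force: 1.6
px [444 252] [537 388] rect mm [-169.9 -566.1] [29.1 64.3] 89.7 corners [[-202.10000610351562, -580.5], [-137.8000030517578, -580.9000244140625], [-137.6999969482422, -551.7000122070312], [-202.0, -551.4000244140625]]
px [515 250] [559 419] rect mm [-180.2 -589.1] [85.3 18.7] 13.56 corners [[-223.89999389648438, -590.0], [-219.5, -608.2000122070312], [-136.60000610351562, -588.2000122070312], [-141.0, -570.0]]
```

View pics/w7.png

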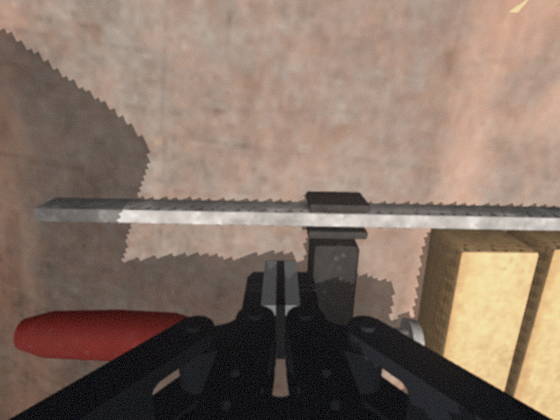

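Wrist view: the pad at (422,335) has reached the front stick (face u≈430), and its centre has moved about 2 mm. About 4–5 mm remain. I go on in small steps and watch the force.

```bash
python3 -m crank '[[0,1.4,-0.55,0,0,0,0],[0,1.4,-0.55,0,0,0,0]]'
python3 -m crank '[[0,0.9,-0.35,0,0,0,0]]'
python3 -m crank '[[0,0.9,-0.35,0,0,0,0]]'; python3 look.py w8
```

```text
time: 7.92
ee_pos: [0.3949, -0.3261, 0.0113]
orientation: [[0.366, 0.93, -0.0], [0.93, -0.366, 0.0], [0.0, -0.0, -1.0]]
contact_force: [-3.0, 1.1, -0.5]
grip_width: -0.0002
finger_force: 1.6
time: 8.05
ee_pos: [0.3959, -0.3265, 0.0113]
orientation: [[0.366, 0.93, -0.0], [0.93, -0.366, 0.0], [0.0, -0.0, -1.0]]
contact_force: [-3.3, 1.4, -1.3]
grip_width: -0.0
finger_force: 1.6
time: 8.18
ee_pos: [0.3967, -0.3268, 0.0113]
orientation: [[0.366, 0.931, -0.0], [0.931, -0.366, 0.0], [0.0, -0.0, -1.0]]
contact_force: [-4.0, 1.8, 0.1]
grip_width: -0.0001
finger_force: 1.8
px [444 252] [538 388] rect mm [-169.9 -571.1] [29.2 64.1] 89.04 corners [[-202.1999969482422, -585.2000122070312], [-138.10000610351562, -586.2999877929688], [-137.60000610351562, -557.0999755859375], [-201.6999969482422, -556.0]]
px [506 250] [559 419] rect mm [-180.2 -592.1] [86.3 22.4] 13.56 corners [[-224.8000030517578, -591.4000244140625], [-219.5, -613.0999755859375], [-135.60000610351562, -592.9000244140625], [-140.8000030517578, -571.0999755859375]]
```

```bash
python3 -m crank '[[0,0.6,-0.25,0,0,0,0]]'
python3 -m crank '[[0,0.6,-0.25,0,0,0,0]]'; python3 -m crank '[[0,0.6,-0.25,0,0,0,0],[0,0,0,0,0,0,0]]'; python3 look.py w9
```

```text
time: 8.35
ee_pos: [0.3973, -0.327, 0.0113]
orientation: [[0.366, 0.931, -0.0], [0.931, -0.366, 0.0], [0.0, -0.0, -1.0]]
contact_force: [-4.9, 1.5, -0.9]
grip_width: -0.0004
finger_force: 2.4
time: 8.48
ee_pos: [0.3975, -0.327, 0.0112]
orientation: [[0.366, 0.931, -0.001], [0.931, -0.366, 0.001], [0.0, -0.001, -1.0]]
contact_force: [-7.0, 1.7, 0.0]
grip_width: 0.0
finger_force: 3.3
time: 8.72
ee_pos: [0.398, -0.3272, 0.0112]
orientation: [[0.366, 0.931, -0.001], [0.931, -0.366, 0.001], [0.0, -0.001, -1.0]]
contact_force: [-6.3, 1.6, 0.3]
grip_width: 0.0
finger_force: 3.2
px [444 253] [538 388] rect mm [-169.8 -572.3] [29.2 63.8] 89.09 corners [[-201.89999389648438, -586.4000244140625], [-138.10000610351562, -587.4000244140625], [-137.60000610351562, -558.2999877929688], [-201.39999389648438, -557.2999877929688]]
px [506 250] [559 419] rect mm [-180.  -593.4] [86.1 22.3] 13.54 corners [[-224.39999389648438, -592.5999755859375], [-219.1999969482422, -614.2999877929688], [-135.5, -594.0999755859375], [-140.6999969482422, -572.5]]
```

The force rose to about 7 N and stayed, so the joint is shut. I back off, lift and look from above.

```bash
python3 -m crank '[[0,0,0,0,0,0,0],[0,-4.6,1.8,0,0,0,0],[0,-9.3,3.7,0,0,0,0],[0,0,0,40,0,0,0],[0,0,0,60,0,0,0],[0,0,0,60,0,0,0],[0,25,-50,40,0,0,0],[0,10,-50,0,0,0,0]]'
python3 -m crank '[[0,0,-20,0,0,0,0],[0,0,0,0,0,0,0],[0,0,0,0,0,0,0]]'; python3 look.py w10
```

```text
time: 9.78
ee_pos: [0.4194, -0.4198, 0.2118]
orientation: [[0.365, 0.931, 0.005], [0.931, -0.365, -0.005], [-0.003, 0.007, -1.0]]
contact_force: [0.4, -0.7, -0.3]
grip_width: 0.0001
finger_force: 0.0
time: 10.15
ee_pos: [0.4167, -0.4362, 0.2071]
orientation: [[0.366, 0.93, -0.001], [0.93, -0.366, 0.001], [0.001, -0.001, -1.0]]
contact_force: [-0.1, -0.2, -0.3]
grip_width: 0.0
finger_force: 0.0
px [292  42] [367 163] rect mm [-186.8 -587.7] [59.1 99.9] 89.02 corners [[-237.3000030517578, -616.4000244140625], [-137.39999389648438, -618.0999755859375], [-136.3000030517578, -558.9000244140625], [-236.3000030517578, -557.2000122070312]]
```

View pics/w10.png

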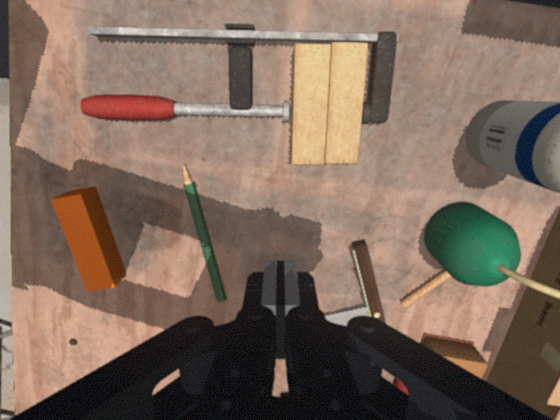

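The wrist view shows both sticks shut as one 59 x 100 mm block at (292–367, 42–163), with ends flush at v≈163. The pad at (288,110) is on the front stick, the jaw pad at (370,112) is against the rear one, and the hand is clear.

```bash
python3 -c "
from bench import bot
print(bot.hand_in())"
```

```text
the job is handed in; nothing more can be done
None
```

The job is handed in (no verdict came back): the front stick was pushed flush, the arm slid up until both sticks were shut against the fixed jaw, and the hand was clear of everything, with the peak wrist reading about 7 N.

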